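# Roll a shaft blank into the V-block and set it against the end stop

## Robot

A 7-joint arm with a two-finger parallel gripper is mounted at the origin on the work surface. World frame = base frame: x ahead of the robot, y to its left, z up, the work surface at z = 0. Lengths are in m, angles in rad, forces in N, time in s.
With the tool pointing down it reaches from about 0.35 to 0.9 m from the base axis. Payload 19.9 kg.
Tool frame: the origin (TCP) lies between the finger pads; the fingertips stand 19 mm ahead of it and the grasp point (between the pads) is the TCP; z points along the fingers, y is the direction in which the jaws open and shut (so a half turn about z gives the same grasp; the last joint's range is limited). The gripper opens to 94 mm and grips with 3 to 60 N. Pads are 16 mm wide; open, the fingers measure 119 mm over their backs; the gripper's body (75 mm by 177 mm) begins 78 mm behind the grasp point.
Start: joints at [1.149, 0.417, -0.01, 1.614, 0.005, 1.111, -0.053], TCP at [0.232, -0.58, 0.224] pointing down, gripper open.
Joint ranges: [-2.81, 2.81], [-0.39, 2.02], [-1.27, 1.25], [0.06, 2.57], [-1.19, 4.33], [0.19, 2], [-2.82, 2.82]. Speed limits (rad/s): [1.89, 1.89, 2.39, 2.39, 3.01, 3.01, 3.01].

## Interface

Orientations are given as a 3x3 rotation matrix whose columns are the frame's x, y, z axes.
In Python, from rig import robot gives the robot as it stands. Calls block until the motion is done:
- robot.move_ptp(position, orientation): joint-space move of the TCP to a pose.
- robot.move_linear(position, velocity=0.15, frame=None, threshold=None): straight line of the TCP; frame=None keeps the orientation; velocity is the mean speed in m/s. With threshold (N) it stops when the force on the tool has changed by that much, and returns True; else False.
- robot.goto_joints(angles): joint-space move.
- robot.gripper_to(opening): finger opening in m; the grip force is fixed at half the most; returns when the fingers have stopped.
- robot.pause(seconds).
- robot.ik(position, orientation): joint angles nearest the present ones, or None.
- robot.get_state(): the state.
- robot.grab_frame(name): name is "scene" or "top" or "wrist"; returns the picture (420x560x3 uint8, red, green, blue); there is no depth.
- robot.camera_info(name): a dict with "fx", "fy", "cx", "cy" (pixels), "rvec" (rotation vector, rad) and "tvec" (3), from world to camera coordinates, as OpenCV has them. Camera axes: x right, y down, z forward; pixel columns grow to the right and rows downward; lengths in m; the calibration is good to about 2 mm. A picture is of the moment at which its call begins: read the wrist's pose just before it. camera_info takes no time and is no camera call; for the wrist camera it gives the pose at the moment of the call.
A pose or a line that the arm cannot do raises robot.PlanningError and nothing moves.
- robot.sign_off(): hands the job in, once; it reports no verdict.
The state is a dict: "time": time; "qpos": joint angles; "joint_vel": joint speeds; "effort": joint torques, N m; "ee_pos": TCP position; "tool_rot": TCP orientation; "force": force on the tool from outside, world axes, zero at the start; "moment": the same for the moment, N m; "opening": finger opening in m.
Only numpy, scipy, OpenCV 4.12 (cv2) and the standard library are available. Lean on these libraries where they do the work, as an engineer would, in place of code of your own. Each camera call takes 0.05 s, during which the arm holds its last target.

## Task

Using only the outside of the fingers, roll the short steel shaft blank along the runway by its side (let it turn over, do not drag it) until it drops into the V of the V-block, then push it endways along the V until its end sits against the blue end stop. Do not pinch or lift the blank, and leave every other part on the bench where it lies.

Things in the scene. Friction and masses are not known exactly. Their poses are not given: they have to be found in the camera images.
- vblock: Fixed steel roll-in V-block on the bench, 200 mm (its x) by 340 mm (its y). Origin: centre of its underside, z up. A flat level runway, 40 mm above the bench, covers x -100 to 100 mm and y -170 to +90 mm; there it ends at the V. Behind the V a flat land, 56 mm high, reaches y = 170 mm. The blank rolls along +y.
- vline (a point): Middle of the bottom line of the dark 90-degree V groove (vblock frame x 0, y 110, z 20 mm; axes as the vblock). The V runs along x over all 200 mm and is 40 mm wide at runway level (y 90 to 130 mm). Its far face rises on at 45 degrees to y = 146 mm, 56 mm above the bench, and stops the rolling bar. The -x end of the V is open.
- stop (a point): Top middle of the contact face of the end stop, a blue plate across the +x end of the V (vblock frame x 100, y 110, z 54 mm; axes as the vblock). The face looks to -x and covers y 80 to 150 mm; the plate is 12 mm thick and 54 mm high.
- bar: Loose steel shaft blank: bored round bar 30 mm in diameter, 110 mm long, 0.27 to 0.47 kg. Origin: its middle, on its axis; its x is the bar's axis, y and z turn as it rolls. It starts on the runway roughly parallel to the V, its blue painted line (on its z side) on top. It rolls freely and may coast; sliding it endways in the V takes 2 to 15 N. In the V its axis is 41 mm above the bench (16 mm show above the runway).
- seat (a point): Point on the V-block where the bar's middle is when it lies in the V with its end against the end stop (vblock frame x 45, y 110, z 41 mm). Axes as the vblock.
- pawl: Bystander: red-painted pawl arm lying flat, about 125 mm by 35 mm, 14 mm high. Origin centre of underside, x along it.
- knob: Bystander: brass knurled knob, 32 mm in diameter, 27 mm high. Origin centre of underside.
- cover: Bystander: cast aluminium cover plate, 90 by 120 mm, 14 mm high at the boss. Origin centre of underside.
- gauge: Bystander: steel feeler gauge block, 22 by 75 mm, 16 mm high. Origin centre of underside.
- collar: Bystander: dark steel collar, 38 mm in diameter, 16 mm high. Origin centre of underside.
- hexkey: Bystander: dark L-shaped hex key lying flat, 100 by 30 mm, 6 mm high. Origin near the middle of its long leg, on the underside.
- oil: Bystander: grey plastic oil bottle, 50 mm in diameter, 120 mm high, standing. Origin centre of underside.
There are look-alikes about, which are no part of the job. Leave any pink or purple look-alike of the bar alone.

How it is judged:
On the way, in this order (a step that is already met when the one before it is completed fails the run):
1. the blank has turned over by rolling on the runway (angle between bar's own z axis and vertical above 2 rad and y of bar in the frame of vblock below 0.095 m and z of bar in the frame of vblock between 0.051 and 0.059 m).
2. the blank lies in the V (y of bar in the frame of vblock between 0.106 and 0.114 m and z of bar in the frame of vblock between 0.0372132 and 0.0452132 m and angle between the x axis of bar and the x axis of vblock, either way round below 0.05 rad), for 0.2 s.
At the end, for the whole second after the job is handed in: The blank lies at rest in the V (axis within 4 mm of its seated line and parallel within 3 degrees), with its end within 3 mm of the end stop (all of step 2 and x of bar in the frame of vblock between 0.042 and 0.048 m and linear speed of bar below 0.01 m/s and angular speed of bar below 0.2 rad/s); the robot touches nothing.
It fails at once if the blank is lifted more than 8 mm off the runway (z of bar in the frame of vblock above 0.063 m).
It fails at once if the blank is lifted or taken out of the V again, or falls off the runway (z of bar in the frame of vblock below 0.0332132 m or (x of bar in the frame of vblock above 0.03 m and y of bar in the frame of vblock above 0.1 m and z of bar in the frame of vblock above 0.0492132 m)).
It fails at once if another part is moved by more than 15 mm (distance of any of pawl, knob, cover, gauge, collar, hexkey, oil from where it was at the start of the episode above 0.015 m).
It also fails if it takes over 51 s, if anything falls off the work surface, if the arm or the gripper's body presses on something with over 40 N, if the wrist force passes 120 N, or if a joint passes its speed limit or range.

## Working session

There is one attempt and no reset: what is moved stays moved. The work goes in short steps, each a Python script; the robot and the scene stay as the last script left them, time stands still between calls to the robot, and variables do not carry over. Pictures are saved under pics/ and viewed, and the job is handed in when it is done.

```bash
mkdir -p pics; ls; python3 - <<'E'
from rig import robot
import cv2
s=robot.get_state();print(s)
for n in("scene","top","wrist"):
    print(n,robot.camera_info(n))
    cv2.imwrite(f"pics/a_{n}.png",robot.grab_frame(n)[:,:,::-1])
E
```

```text
pics
{'time': 0.0, 'qpos': array([ 1.14951545,  0.41798512, -0.01030477,  1.61418305,  0.00467864,
        1.11069552, -0.05297844]), 'joint_vel': array([ 0.00025915, -0.00058173,  0.00078473, -0.00127259,  0.00011327,
        0.00058707, -0.00103611]), 'effort': array([-7.25001228e-04, -8.51253533e+01,  6.38448279e-01, -4.25990510e+01,
       -4.88236709e-02,  1.86746445e-02, -1.17032485e-06]), 'ee_pos': array([ 0.23155996, -0.58013219,  0.22381457]), 'tool_rot': array([[ 9.28737730e-01,  3.70737034e-01, -5.29025648e-04],
       [ 3.70737404e-01, -9.28737047e-01,  1.12923374e-03],
       [-7.26769488e-05, -1.24489158e-03, -9.99999222e-01]]), 'force': array([-0.21277268, -0.00244121,  0.82588599]), 'moment': array([0.00978879, 0.01145519, 0.02139308]), 'opening': 0.09436800213458653}
scene {'fx': 392.1873295130533, 'fy': 392.1873295130533, 'cx': 283.55609361143985, 'cy': 207.17833565538766, 'rvec': array([ 0.61977111,  2.61759998, -1.17176554]), 'tvec': array([ 0.5046725 , -0.10323233,  1.19843139])}
top {'fx': 431.13838486649615, 'fy': 431.13838486649615, 'cx': 283.80031976844003, 'cy': 209.83551368483398, 'rvec': array([ 2.17996222, -2.21396661,  0.04494702]), 'tvec': array([-0.00894097,  0.54619316,  1.07677564])}
wrist {'fx': 362.6385981663925, 'fy': 362.6385981663925, 'cx': 273.0828251214426, 'cy': 206.76952966510618, 'rvec': array([-2.42290319,  1.6422655 ,  0.20847267]), 'tvec': array([-0.62506267, -0.02583561,  0.39120449])}
```

View pics/a_top.png

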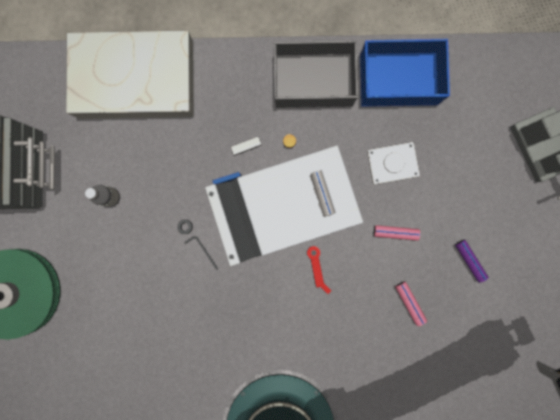

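View pics/a_scene.png

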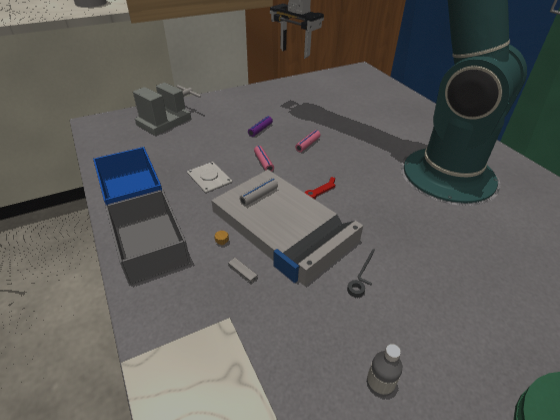

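View pics/a_wrist.png

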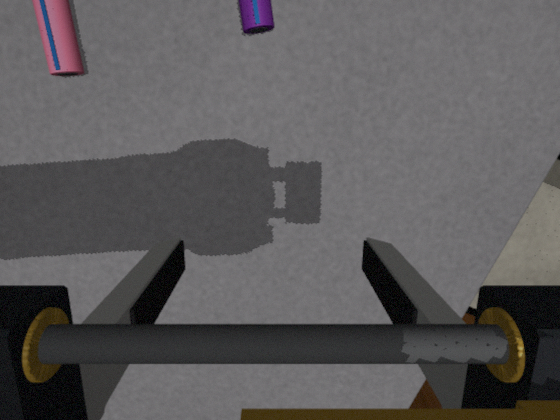

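Candidates for the bar in the top view are the steel one with a blue line on the runway (323,193), two pinks (397,233) and (411,303), the purple (472,261), and the flat gauge (246,146). By the description I choose (323,193), and I'll check it in a close crop.

```bash
python3 - <<'E'
import cv2
i=cv2.imread("pics/a_top.png")[130:280,190:380]
cv2.imwrite("pics/b_crop.png",cv2.resize(i,None,fx=4,fy=4,interpolation=cv2.INTER_CUBIC))
i=cv2.imread("pics/a_scene.png")[160:290,200:375]
cv2.imwrite("pics/b_crops.png",cv2.resize(i,None,fx=4,fy=4,interpolation=cv2.INTER_CUBIC))
E
```

```text
(no output)
```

View pics/b_crop.png

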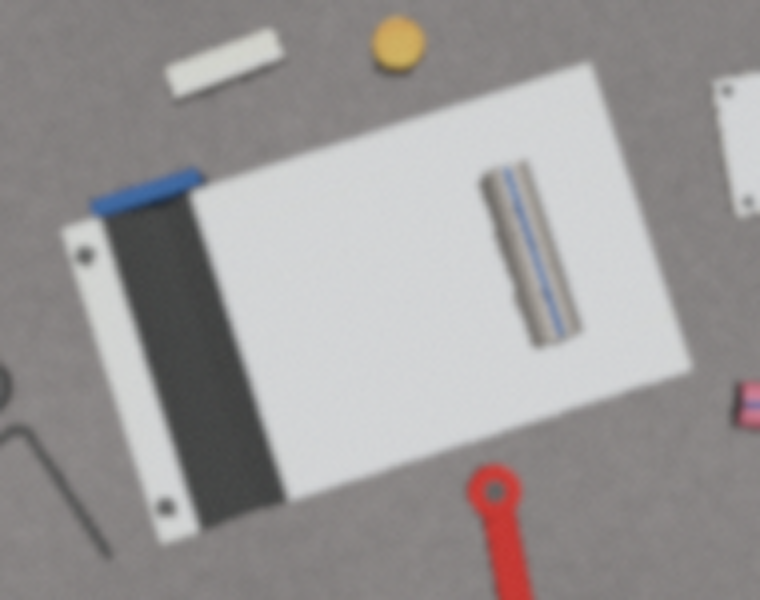

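View pics/b_crops.png

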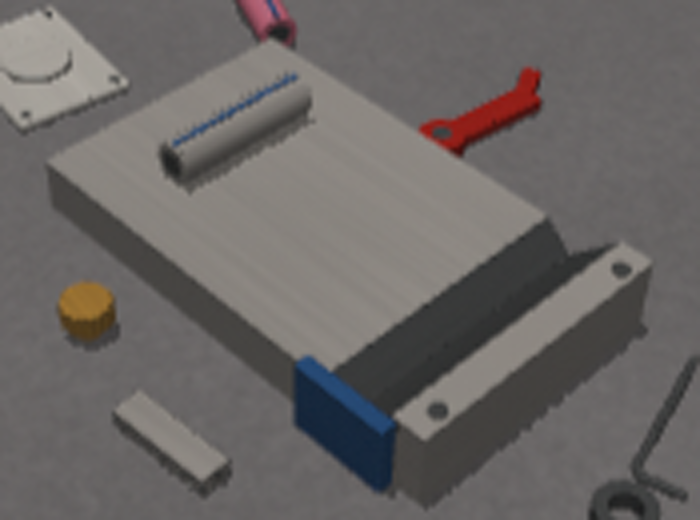

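The crop confirms it: a plain bored steel bar with its blue line on top, from (508,166) to (562,336) in the crop. It sits on the runway well before the dark V. Now I'll fit the poses.

```bash
cat > h.py <<'E'
import numpy as np,cv2
from scipy.optimize import least_squares
def cam(ci):
    K=np.array([[ci['fx'],0,ci['cx']],[0,ci['fy'],ci['cy']],[0,0,1]]);return K,np.array(ci['rvec']),np.array(ci['tvec'])
def proj(ci,P):
    K,r,t=cam(ci);return cv2.projectPoints(np.array(P,float).reshape(-1,3),r,t,K,None)[0].reshape(-1,2)
def back(ci,uv,z):
    K,r,t=cam(ci);R=cv2.Rodrigues(r)[0];C=-R.T@t
    d=R.T@np.linalg.inv(K)@np.array([uv[0],uv[1],1.]);return C+d*(z-C[2])/d[2]
def b2w(p,P):
    P=np.array(P,float).reshape(-1,3);c,s=np.cos(p[2]),np.sin(p[2])
    return np.c_[p[0]+c*P[:,0]-s*P[:,1],p[1]+s*P[:,0]+c*P[:,1],P[:,2]]
def w2b(p,P):
    P=np.array(P,float).reshape(-1,3);c,s=np.cos(p[2]),np.sin(p[2]);d=P[:,:2]-p[:2]
    return np.c_[c*d[:,0]+s*d[:,1],-s*d[:,0]+c*d[:,1],P[:,2]]
E
python3 - <<'E'
from rig import robot
from h import *
T=robot.camera_info("top");S=robot.camera_info("scene")
P=np.array([[.1,-.17,.04],[-.1,-.17,.04],[-.1,.09,.04],[.1,.09,.04],[.1,.17,.056],[-.1,.17,.056],[-.1,.146,.056]])
ut=(np.array([[590,63],[692,370],[286,501],[191,190],[62,232],[163,545],[201,531]])-1.5)/4+[190,130]
Ps=P[[0,1,2,4,5]];us=(np.array([[48,162],[273,40],[548,218],[428,440],[651,262]])-1.5)/4+[200,160]
for w in((1,1),(1,0),(0,1)):
    f=lambda p:np.r_[w[0]*(proj(T,b2w(p,P))-ut).ravel(),w[1]*(proj(S,b2w(p,Ps))-us).ravel()]
    r=least_squares(f,[.5,0,.3]);print(w,r.x,np.abs(r.fun).max())
    if w==(1,1):p=r.x
print(p)
np.save("p.npy",p)
bt=[(np.array(q)-1.5)/4+[190,130] for q in([508,166],[562,336])]
bs=[(np.array(q)-1.5)/4+[200,160] for q in([173,144],[297,76])]
for ci,b in((T,bt),(S,bs)):
    W=np.array([back(ci,q,.07) for q in b]);print(W,np.linalg.norm(W[1]-W[0]));print(w2b(p,W),w2b(p,W).mean(0))
for n,uv,z in(("pawlring",(494,490),.014),("pawlL",(470,490),.014),("knob",(398,40),.027)):
    print(n,w2b(p,[back(T,(np.array(uv)-1.5)/4+[190,130],z)]))
E
```

```text
(1, 1) [ 0.55709937 -0.01864949  0.29926642] 0.9013778347185735
(1, 0) [ 0.55697543 -0.0189145   0.29905697] 0.8729955742085167
(0, 1) [ 0.55749084 -0.01791601  0.29948739] 0.9501088749972837
[ 0.55709937 -0.01864949  0.29926642]
[[ 0.63517752 -0.09780138  0.07      ]
 [ 0.53261843 -0.12812869  0.07      ]] 0.10694910631530326
[[ 0.0512723  -0.09865277  0.07      ]
 [-0.05566942 -0.09739573  0.07      ]] [-0.00219856 -0.09802425  0.07      ]
[[ 0.63429536 -0.0972361   0.07      ]
 [ 0.53254761 -0.12664103  0.07      ]] 0.10591154728659082
[[ 0.05059601 -0.09785254  0.07      ]
 [-0.05529851 -0.09595331  0.07      ]] [-0.00235125 -0.09690293  0.07      ]
pawlring [[-0.13414415 -0.03260689  0.014     ]]
pawlL [[-0.12948775 -0.01828948  0.014     ]]
knob [[ 0.15267171 -0.06266363  0.027     ]]
```

```bash
cat >> h.py <<'E'
p=np.load("p.npy")
c_,s_=np.cos(p[2]),np.sin(p[2])
R1=np.array([[-s_,c_,0],[c_,s_,0],[0,0,-1.]])   # tool x = block y, tool y = block x
R2=np.array([[s_,-c_,0],[-c_,-s_,0],[0,0,-1.]])
def W(x,y,z): return b2w(p,[x,y,z])[0]
E
python3 - <<'E'
from rig import robot
from h import *
q0=robot.get_state()['qpos']
for n,R in(("R1",R1),("R2",R2)):
    for t in((-.002,-.135,.2),(-.002,-.135,.065),(-.002,.075,.065),(-.08,.11,.053)):
        q=robot.ik(W(*t),R);print(n,None if q is None else np.round(q,2))
E
```

```text
R1 [ 0.63  0.48 -0.58  1.65  0.29  1.09  0.26]
R1 [ 0.62  0.66 -0.57  1.75  0.45  0.87  0.14]
R1 [ 0.35  0.56 -0.63  1.94  0.46  0.79 -0.24]
R1 [ 0.43  0.49 -0.75  2.14  0.52  0.7  -0.37]
R2 [ 0.2   0.42 -0.01  1.67  0.01  1.05 -2.65]
R2 [ 0.14  0.58  0.08  1.76 -0.06  0.8  -2.6 ]
R2 [-0.95  0.78  1.08  1.98 -0.87  0.94 -2.25]
R2 [-1.06  0.67  1.08  2.19 -0.86  0.81 -2.26]
```

```bash
python3 - <<'E'
from rig import robot
from h import *
robot.gripper_to(.06)
robot.move_ptp(W(-.002,-.135,.16),R1)
s=robot.get_state();print(s['time'],w2b(p,[s['ee_pos']]),s['opening'],s['force'])
cv2.imwrite("pics/c_wrist.png",robot.grab_frame("wrist")[:,:,::-1])
cv2.imwrite("pics/c_top.png",robot.grab_frame("top")[:,:,::-1])
E
```

```text
2.8917 [[-0.00269943 -0.13631026  0.1599869 ]] 0.05994275425941507 [ 0.36102026 -0.93841705 -0.17588828]
```

View pics/c_wrist.png

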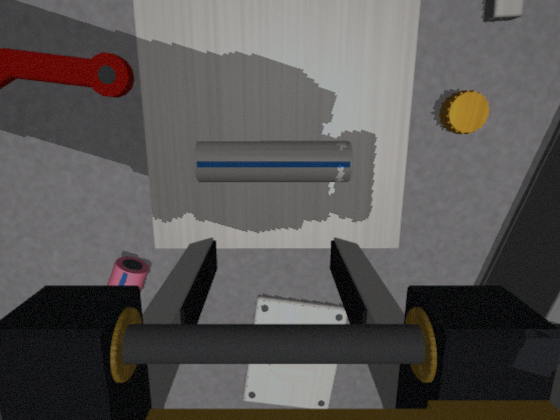

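The wrist view shows the bar centred ahead of the fingers, with its blue line from (197,164) to (350,164). The back edge of the runway is at row 248 and the fingers are clear behind the bar.

```bash
python3 - <<'E'
from rig import robot
from h import *
ci=robot.camera_info("wrist")
for uv,z in(((197,164),.07),((350,164),.07),((154,248),.04),((400,248),.04)): print(w2b(p,[back(ci,uv,z)]))
robot.move_linear(W(-.0025,-.132,.064),velocity=.1)
s=robot.get_state();print(s['time'],w2b(p,[s['ee_pos']]),s['force'])
robot.move_linear(W(-.0025,.073,.064),velocity=.06)
s=robot.get_state();print(s['time'],w2b(p,[s['ee_pos']]),s['force'])
cv2.imwrite("pics/d_wrist.png",robot.grab_frame("wrist")[:,:,::-1])
cv2.imwrite("pics/d_scene.png",robot.grab_frame("scene")[:,:,::-1])
E
```

```text
[[-0.05520068 -0.09835247  0.07      ]]
[[ 0.05085593 -0.09859397  0.07      ]]
[[-0.1007348  -0.17162729  0.04      ]]
[[ 0.10187135 -0.17206616  0.04      ]]
4.1 [[-0.00212497 -0.13217806  0.06462143]] [-0.54347757  0.12328313  0.81323569]
7.6667 [[-0.00250204  0.0728652   0.06400414]] [-0.04616204 -0.61019839 -0.08552566]
```

View pics/d_wrist.png

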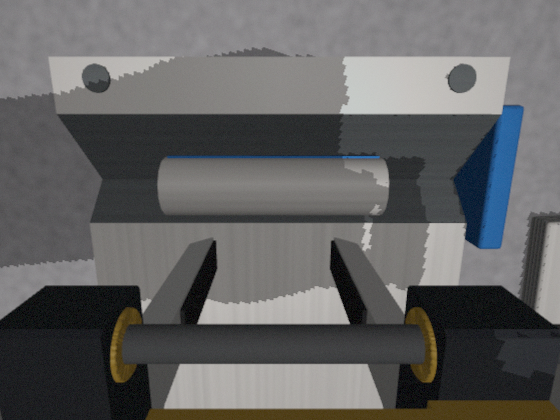

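View pics/d_scene.png

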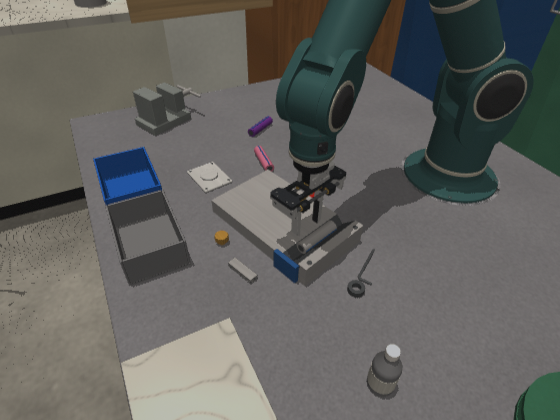

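The bar lies in the V, parallel to it, with its ends at about (160,187) and (387,187). The blue stop is to the right at (500,180). Next I lift, close the gripper, go round to the −x end and push endways.

```bash
python3 - <<'E'
from rig import robot
from h import *
ci=robot.camera_info("wrist")
a=w2b(p,[back(ci,(160,187),.054)])[0];b=w2b(p,[back(ci,(387,187),.054)])[0];print(a,b)
robot.move_linear(W(-.0025,.066,.11),velocity=.12)
robot.gripper_to(0.0)
robot.move_linear(W(-.092,.11,.11),velocity=.12)
s=robot.get_state();print(s['time'],w2b(p,[s['ee_pos']]),s['opening'],s['force'])
ci=robot.camera_info("wrist")
f=robot.grab_frame("wrist");cv2.imwrite("pics/e_wrist.png",f[:,:,::-1])
cv2.imwrite("pics/e_top.png",cv2.resize(robot.grab_frame("top")[130:280,190:380,::-1],None,fx=4,fy=4,interpolation=cv2.INTER_CUBIC))
E
```

```text
[-0.0567142   0.11018497  0.054     ] [0.05216992 0.1101252  0.054     ]
10.2833 [[-0.0913672   0.10972504  0.11011571]] 0.0003859641423900019 [ 0.15986744  0.81329766 -0.4256877 ]
```

View pics/e_wrist.png

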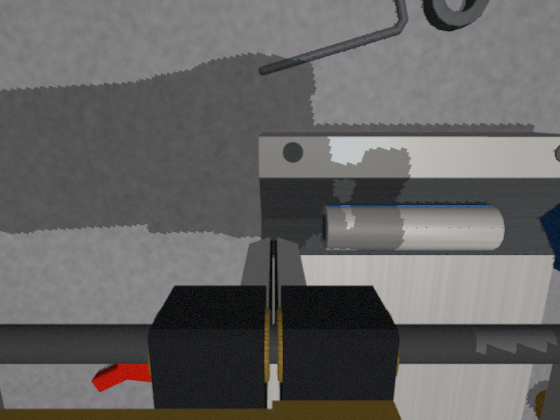

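View pics/e_top.png

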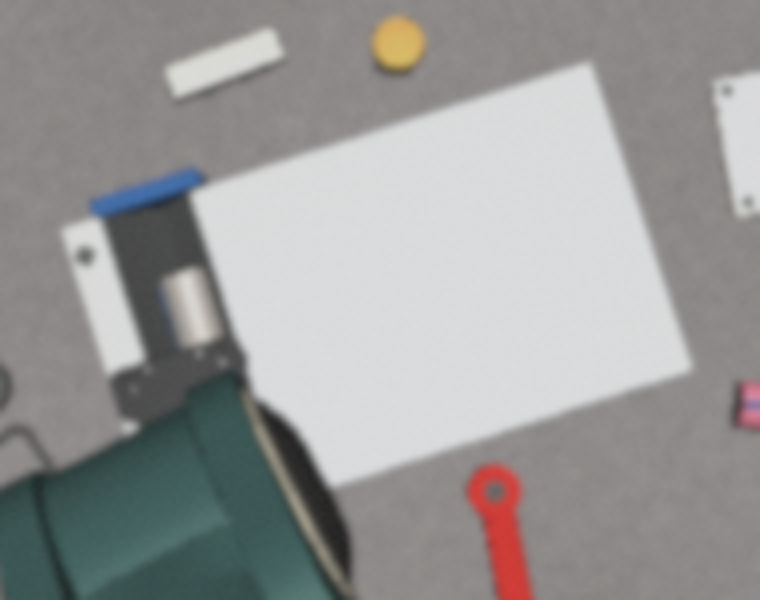

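The wrist view shows the bar in the V with its near end at (326,228). The closed fingers stand clear to the left, at about (273,245), and the other parts are where they were.

```bash
python3 - <<'E'
from rig import robot
from h import *
def st(m):
    s=robot.get_state();print(m,round(s['time'],2),w2b(p,[s['ee_pos']]).round(4),(np.array([[c_,s_,0],[-s_,c_,0],[0,0,1]])@s['force']).round(2))
h=robot.move_linear(W(-.092,.11,.056),velocity=.08,threshold=12);st(h)
if not h:
    h=robot.move_linear(W(-.030,.11,.056),velocity=.03,threshold=28);st(h)
    cv2.imwrite("pics/f_wrist.png",robot.grab_frame("wrist")[:,:,::-1])
E
```

```text
False 11.21 [[-0.0918  0.1101  0.0563]] [-0.54 -0.43 -0.02]
False 13.43 [[-0.03   0.11   0.056]] [-0.31  0.7  -0.84]
```

```bash
ls -la pics/f_wrist.png
```

```text
-rw-r--r-- 1 agent agent 342297 Dec  6 14:55 pics/f_wrist.png
```

View pics/f_wrist.png

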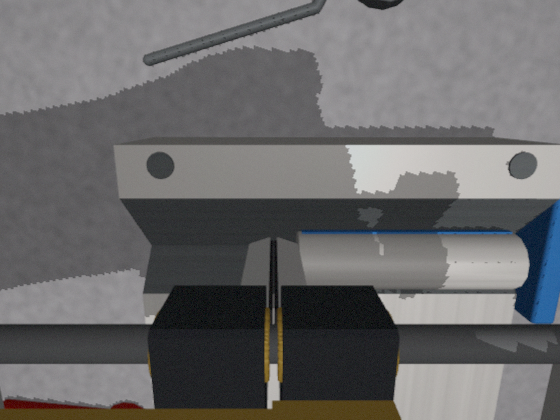

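The bar has slid along with the finger. Its near end is at (299,262) against the finger and its far end at (527,258), close to the stop. I'll finish slowly, using contact force.

```bash
python3 - <<'E'
from rig import robot
from h import *
def st(m):
    s=robot.get_state();print(m,round(s['time'],2),w2b(p,[s['ee_pos']]).round(4),(np.array([[c_,s_,0],[-s_,c_,0],[0,0,1]])@s['force']).round(2))
h=robot.move_linear(W(-.014,.11,.056),velocity=.01,threshold=22);st(h)
cv2.imwrite("pics/g_wrist.png",robot.grab_frame("wrist")[:,:,::-1])
E
```

```text
True 14.45 [[-0.0225  0.11    0.0554]] [-0.34 -0.05 -0.09]
```

View pics/g_wrist.png

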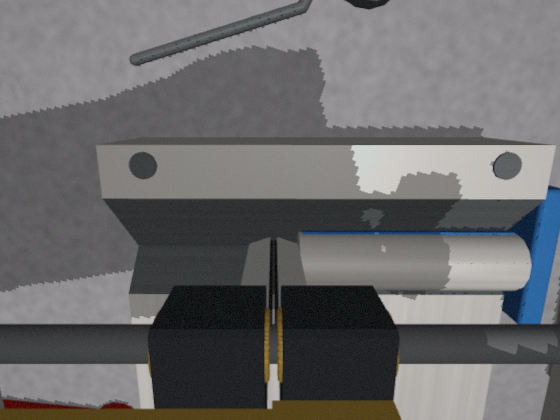

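It stopped on force at TCP x = −22.5 mm, exactly the predicted seated position. I'll retreat along −x, then up, and check.

```bash
python3 - <<'E'
from rig import robot
from h import *
robot.move_linear(W(-.05,.11,.056),velocity=.05)
robot.move_linear(W(-.05,.11,.12),velocity=.12)
robot.move_linear(W(.04,.04,.16),velocity=.12)
ci=robot.camera_info("wrist");print(robot.get_state()['time'])
cv2.imwrite("pics/i_wrist.png",robot.grab_frame("wrist")[:,:,::-1])
P=[[-.01,.11,.056],[.1,.11,.056],[.1,.11,.054],[.1,.08,.054],[.1,.15,.054]]
print(proj(ci,b2w(p,P)).round(1))
cv2.imwrite("pics/i_scene.png",cv2.resize(robot.grab_frame("scene")[160:290,200:375,::-1],None,fx=4,fy=4,interpolation=cv2.INTER_CUBIC))
E
```

```text
17.0333
[[204.1 116.3]
 [359.5 116.2]
 [358.8 116.2]
 [356.5 158.4]
 [362.3  56. ]]
```

View pics/i_wrist.png

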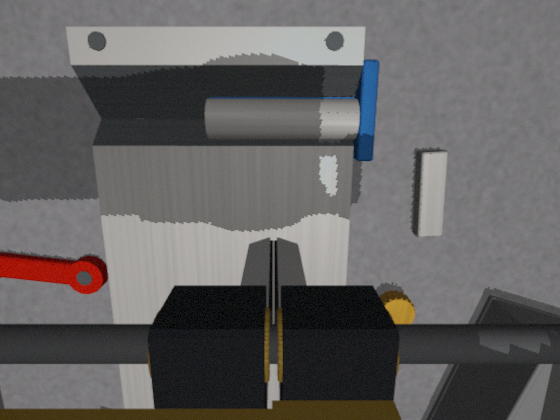

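View pics/i_scene.png

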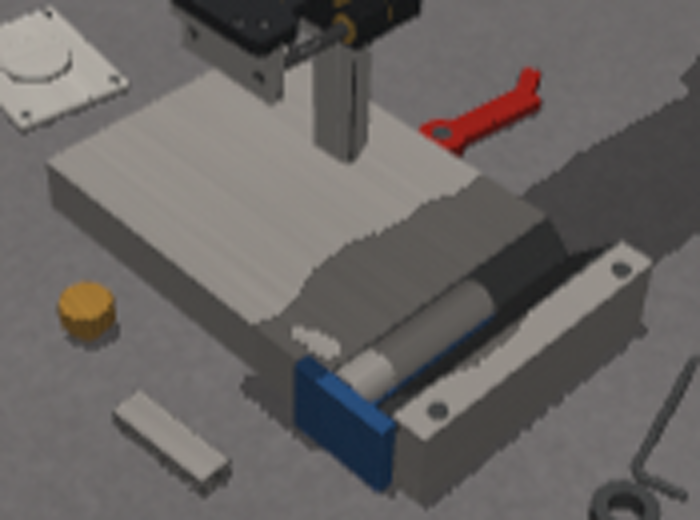

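The bar is in the V, with its right end at about (358,118) against the blue plate, and the fingers are clear. I'll zoom in on the contact.

```bash
python3 - <<'E'
import cv2
i=cv2.imread("pics/i_wrist.png")[55:165,195:385]
cv2.imwrite("pics/j.png",cv2.resize(i,None,fx=4,fy=4,interpolation=cv2.INTER_NEAREST))
E
```

```text
(no output)
```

View pics/j.png

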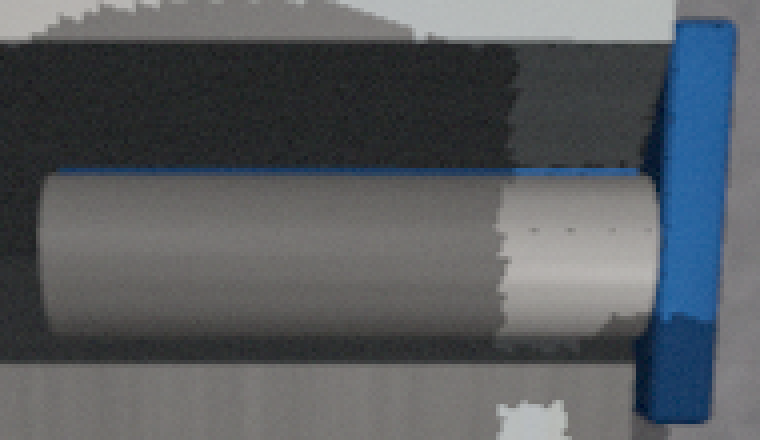

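```bash
python3 - <<'E'
from rig import robot
robot.pause(.3);s=robot.get_state();print(s['time'],s['force'])
robot.sign_off()
E
```

```text
17.4333 [-0.6573435   0.59344275 -0.34987331]
the job is handed in; nothing more can be done
```

I rolled the steel blank along the runway with the sides of the partly open fingers until it dropped into the V. Then I pushed it endways with the back of the closed fingers until contact with the end stop halted the push. I handed the job in at 17.4 s of the 51 s allowed; the hand-in gives no verdict.

- **Seating:** the push stopped at TCP x = −22.5 mm, which is the position predicted for the bar seated against the stop. The close-up after retreating shows the end against the blue plate, with a gap of under about 1 mm.
- **In the V:** before the endways push I measured the bar's axis at y = 110 mm in the V-block frame, parallel to the V. I did not measure it again after the push, but the last pictures show it still lying square in the V.
- **Rolling:** I saw the turn-over only in the result. The blue line started on top and ended on the far side. I took no pictures while the bar was moving.
- **Other parts:** those in the last views looked unmoved. The fingers stood clear at hand-in, with tool force under 1 N.
- **Disagreement:** the bar's near end appeared about 1–2 pixels (about 1 mm) from where my fitted V-block pose put it. That is within the calibration error.

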